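# Push the dish carriage past its spring catch

## Task

Press the long red paddle down and hold it there, so that the steel catch drops out of the way, and meanwhile push the blue carriage by its lug, past the catch, until it is fully home against the far end stop of the guide. Then let the paddle go so that the catch springs up behind the carriage and locks it. Use only the fingertips or the outside of the fingers: do not touch or lift the petri dish that rides in the carriage, and leave the bottle, the beaker and the pen alone.

Things in the scene. Friction and masses are not known exactly. Their poses are not given: they have to be found in the camera images.
- guide: Aluminium guide on the worktop, 270 mm long (its y), 145 mm across (x), 30 mm high. x points away from the robot, z up. Origin at worktop height, mid-channel, level with the catch blade. The channel runs from the loading bay (+y, left) to the reading bay (-y, right); end stops' inner faces at y = +123 and -103 mm. The red paddle lies along the near (-x) side, centred at x = -72 mm.
- carriage (a joint): Travel of the carriage along the guide's -y direction in m: 0 at the loading end, 0.130 fully home at the reading end. While the catch is up it is blocked at 0.025; it must be above 0.125 for the catch to rise behind it. It starts between 0 and 0.010. Light to push (about 1 N and some damping).
- push_face (a point): Centre of the flat upright push face of the carriage's blue lug, which looks to the guide's +y; push it towards -y. The lug is 52 mm wide (guide x -92 to -40 mm), 10 mm thick, its lower edge 54 mm and upper edge 94 mm above the worktop (this point is 72 mm up); it overhangs the paddle, 4 mm above it when the paddle is up. Its other side slopes. It rises from the carriage's near edge.
- catch (a joint): How far the spring catch is pressed down, in m: 0 up (locking), 0.014 at its lower stop. Pressed 0.008 or more, the blade is clear of the carriage. The spring takes 3.5 N to start and 8.5 N at the stop.
- paddle_top (a point): Centre of the top of the red ribbed paddle, a flat bar 210 mm long (guide y), 34 mm wide (x), 50 mm above the worktop when up, 36 mm at its lower stop. Paddle and steel catch blade (across the channel at guide y = 0) are one part that moves straight up and down; pressing anywhere along the paddle lowers it. At the start 64 mm or more of the paddle lies clear on the +y side of the push face.
- nest (a point): Centre of the floor of the carriage's recess (66 mm across, 76 mm along the guide, 6 mm deep), where the dish stands. The carriage measures 86 x 90 mm.
- dish: Clear petri dish with pink medium, 60 mm across and 14 mm high, loose in the carriage's recess. Origin at the centre of its underside.
- amber_bottle: Bystander: amber dropper bottle, 30 mm across, 93 mm high, standing behind the guide. Origin at the centre of its underside.
- glass_beaker: Bystander: clear beaker, 53 mm across, 70 mm high, standing behind the guide. Origin at the centre of its underside.
- red_pen: Bystander: red pen, 145 mm long, 9 mm high, lying on the worktop beyond the guide's loading (+y) end. Origin at its middle, on the worktop.
Not all that is in view belongs to the job. What is meant by the dish is not purple or turquoise, and is the smaller of those in its own colour.

How it is judged:
By the outcome, as a careful person would: the job done as asked, in the order asked, and still so for the second after the job is handed in, with the robot touching nothing.
It also fails if it takes over 42 s, if anything falls off the work surface, if the arm or the gripper's body presses on something with over 40 N, if the wrist force passes 120 N, or if a joint passes its speed limit or range.

## Robot

A 6-joint arm with a two-finger parallel gripper is mounted at the origin on a cart in front of the work surface, level with it; the furniture and walls round the work are solid. World frame = base frame: x ahead of the robot, y to its left, z up, the work surface at z = 0. Lengths are in m, angles in rad, forces in N, time in s.
With the tool pointing down it reaches from about 0.225 to 0.875 m from the base axis. Payload 3.4 kg.
Tool frame: the origin (TCP) lies at the very end of the fingers, on their centre line; the grasp point (between the pads) lies 19 mm behind it; z points along the fingers, y is the direction in which the jaws open and shut (so a half turn about z gives the same grasp; the last joint's range is limited). The gripper opens to 85 mm and grips with 20 to 120 N. Pads are 22 mm wide; open, the fingers measure 114 mm over their backs; the gripper's body (76 mm by 85 mm) begins 54 mm behind the grasp point. The pads swing forward as they close: fully open they stand 13 mm farther back than shut.
Start: joints at [-1.455, 0.276, 1.505, -0, 1.361, -0.121], TCP at [0.135, -0.559, 0.196] pointing down, gripper open.
Joint ranges: [-2.89, 2.89], [-0.75, 2.08], [0.22, 2.7], [-1.18, 4.32], [0.11, 2.71], [-2.7, 2.7]. Speed limits (rad/s): [2.57, 2.57, 3.14, 3.14, 3.14, 3.14].

## Interface

Orientations are given as a unit quaternion [w, x, y, z].
In Python, from rig import telemetry, optics, order gives the robot as it stands.
- The arm moves only by the shell command python3 -m creep 'ROWS' [FORCE]. ROWS is a JSON object of lists of equal length, an entry for each row: "slide": the shift along the world's x, y, z normalised to -1 to 1, where 1 is 0.15 m, a list of three; "twist": the turn, a rotation vector about the world's x, y, z normalised to -1 to 1, where 1 is 360 degrees, a list of three; "fingers": the gripper's target within -1 to 1 (fully open at 1, half-way at 0, shut at -1). A call has 1 to 20 rows; each row is the pose to reach, as a shift and turn from the pose commanded when the call began, turning the shorter way round; what a row does not reach only later rows make up. A row lasts 1/10 s, in which the tool goes at most 50 mm and 8.59 degrees, less where a joint would pass 70% of its speed; a pose out of reach is approached as far as the arm can. A call with a number of a shift or a turn outside -1 to 1 is refused whole. A call with a gripper value outside its range is refused whole. The fingers move at their own pace and stop on an object; FORCE is the grip in N (left out, the last holds). Time passes only in rows, so rows that repeat a pose let the fingers close. It gives the time, the measured TCP pose, the force and the opening at its end, in the units of the state.
- telemetry.get_state(): the state, without advancing time (a new reading comes with each control period).
- optics.get_image(name): name is "scene" or "side" or "wrist"; returns a dict with "img" (384x512x3 uint8, blue, green, red), "depth" (384x512 float32, m along the optical axis (not along the pixel's ray), 0 where there is no reading), "fovy" (degrees; the focal length in pixels is half the picture's height over the tangent of half this angle, whatever the lens; pixels are square), "cx", "cy" (the principal point, pixels), "world_from_camera" (4x4, takes a point from camera to world coordinates). Camera axes: x right, y down, z forward; pixel columns grow to the right and rows downward; lengths in m; the calibration is good to about 2 mm. A picture is of the moment at which its call begins.
- order.sign_off(): hands the job in, once; it reports no verdict.
The state is a dict: "clock": time; "qpos": joint angles; "qd": joint speeds; "effort": joint torques, N m; "position": TCP position; "ee_rot": TCP orientation; "contact_force": force on the tool from outside, world axes, zero at the start; "moment": the same for the moment, N m; "width": finger opening in m.
Only numpy, scipy, OpenCV 4.12 (cv2) and the standard library are available. Lean on these libraries where they do the work, as an engineer would, in place of code of your own. Each camera call takes 0.05 s, during which the arm holds its last target.

## Working session

There is one attempt and no reset: what is moved stays moved. The work goes in short steps, Python scripts to look and compute and a shell command to move; the robot and the scene stay as the last step left them, time stands still between calls to the robot, and variables do not carry over. Pictures are saved under pics/ and viewed, and the job is handed in when it is done.

```bash
ls; mkdir -p pics; cat > h.py <<'E'
import numpy as np, cv2
from rig import telemetry, optics, order
def grab(n,tag):
    d=optics.get_image(n); cv2.imwrite(f'pics/{tag}.png',d['img']); np.savez(f'pics/{tag}.npz',**{k:np.array(v) for k,v in d.items()}); return d
def load(tag): return dict(np.load(f'pics/{tag}.npz'))
def world(d):
    h,w=d['depth'].shape; f=h/2/np.tan(np.radians(float(d['fovy']))/2)
    u,v=np.meshgrid(np.arange(w),np.arange(h)); z=d['depth']
    p=np.stack([(u-d['cx'])/f*z,(v-d['cy'])/f*z,z],-1)
    T=np.array(d['world_from_camera']); return p@T[:3,:3].T+T[:3,3]
E
python3 - <<'E'
from h import *
print(telemetry.get_state())
for n in ['scene','side','wrist']:
    d=grab(n,n+'0'); print(n,d['fovy'],d['cx'],d['cy'],np.round(d['world_from_camera'],3).tolist())
E
```

```text
pics
{'clock': 0.0, 'qpos': array([-1.45499654e+00,  2.76596313e-01,  1.50613542e+00,  2.23918073e-05,
        1.36068941e+00, -1.21006443e-01]), 'qd': array([-0.00177455,  0.00110389,  0.00088963, -0.00018099,  0.00217622,
       -0.00244306]), 'effort': array([-2.44278956e-03, -4.16786885e+01, -2.45806915e+01, -3.09548432e-04,
        1.11504659e-02, -3.11996700e-05]), 'position': array([ 0.13482572, -0.55836377,  0.1951381 ]), 'ee_rot': array([-9.14212647e-04,  9.92998399e-01,  1.18124276e-01,  1.33275885e-05]), 'contact_force': array([-0.06613587,  0.23988985,  0.07730849]), 'moment': array([ 0.04886855, -0.0336592 ,  0.01659818]), 'width': 0.08533657865005194}
scene 44.323757186091015 255.73711296100794 191.5373094463225 [[0.992, -0.073, 0.104, 0.384], [-0.127, -0.512, 0.85, -1.117], [-0.009, -0.856, -0.517, 0.761], [0.0, 0.0, 0.0, 1.0]]
side 42.66782015441828 258.51723355499456 188.84269956486196 [[0.996, -0.06, 0.068, 0.437], [-0.09, -0.668, 0.739, -0.998], [0.001, -0.742, -0.67, 1.02], [0.0, 0.0, 0.0, 1.0]]
wrist 63.46821012014058 255.10214364788587 188.54987906002174 [[0.235, -0.919, -0.318, 0.217], [-0.972, -0.223, -0.075, -0.538], [-0.002, 0.327, -0.945, 0.374], [0.0, 0.0, 0.0, 1.0]]
```

View pics/scene0.png

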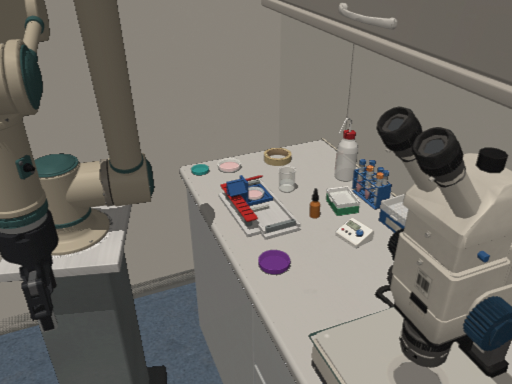

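View pics/side0.png

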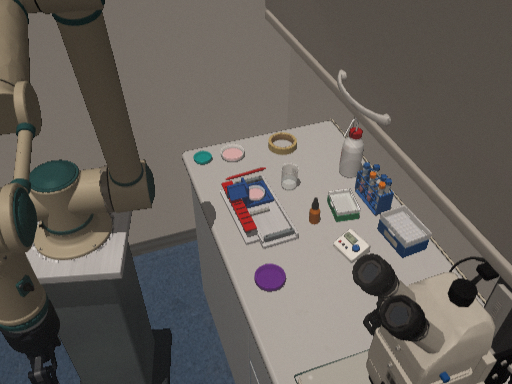

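View pics/wrist0.png

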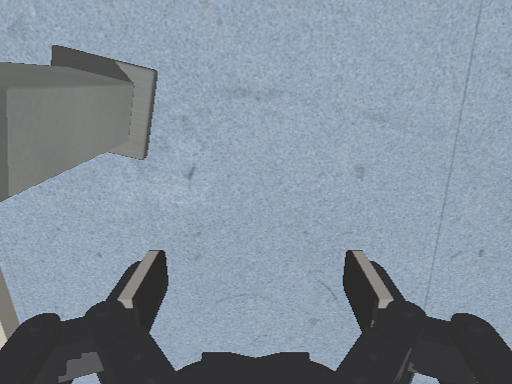

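The scene view shows the guide at about (258,205). The red paddle is on its near side at (243,205), the blue lug at (237,187) and the pink dish at (255,193). The beaker is at (287,178), the bottle at (315,208), and the red pen beyond the loading end at (245,182). Next I'll enlarge the images and measure.

```bash
python3 - <<'E'
from h import *
for n,(a,b,c,e) in {'scene0':(165,245,205,325),'side0':(155,255,200,330)}.items():
    d=load(n); im=cv2.resize(d['img'][a:b,c:e],None,fx=6,fy=6,interpolation=cv2.INTER_CUBIC)
    cv2.imwrite(f'pics/{n}_z.png',im[:600,:800])
    W=world(d); hsv=cv2.cvtColor(d['img'],cv2.COLOR_BGR2HSV)
    sub=np.zeros(hsv.shape[:2],bool); sub[a:b,c:e]=1
    H,S,V=[hsv[...,i].astype(int) for i in range(3)]
    red=sub&((H<6)|(H>172))&(S>170)&(V>60)&(d['depth']>0)
    P=W[red]; print(n,'red',len(P))
    top=P[(P[:,2]>0.040)&(P[:,2]<0.056)]
    r=cv2.minAreaRect((top[:,:2]*1000).astype(np.float32)); print(' paddle',len(top),np.median(top[:,2]),r)
    pen=P[P[:,2]<0.015]; 
    if len(pen)>4: print(' pen',len(pen),cv2.minAreaRect((pen[:,:2]*1000).astype(np.float32)))
    blue=sub&(H>100)&(H<130)&(S>120)&(d['depth']>0); B=W[blue]
    hi=B[B[:,2]>0.056]; print(' lug',len(hi),hi.min(0),hi.max(0), cv2.minAreaRect((hi[:,:2]*1000).astype(np.float32)))
    t=hi[hi[:,2]>0.088]; print(' lugtop',len(t),np.round(t,3).tolist()[:20])
    lo=B[(B[:,2]>0.01)&(B[:,2]<0.05)]; print(' carr',len(lo),np.median(lo[:,2]),lo.min(0),lo.max(0))
E
```

```text
scene0 red 347
 paddle 327 0.04944412109179852 ((470.24859619140625, 12.538932800292969), (32.94610595703125, 205.93658447265625), 16.311264038085938)
 pen 18 ((538.6908569335938, 213.44320678710938), (47.996490478515625, 11.701130867004395), 16.15993881225586)
 lug 291 [0.44325927 0.01067483 0.05762218] [0.50035616 0.07260579 0.09607075] ((473.2329406738281, 37.41960144042969), (61.62847137451172, 43.73004150390625), 33.273033142089844)
 lugtop 72 [[0.487, 0.073, 0.094], [0.486, 0.067, 0.094], [0.489, 0.063, 0.095], [0.486, 0.061, 0.093], [0.489, 0.064, 0.092], [0.492, 0.061, 0.093], [0.48, 0.056, 0.093], [0.483, 0.057, 0.093], [0.486, 0.06, 0.091], [0.488, 0.051, 0.096], [0.491, 0.057, 0.092], [0.494, 0.057, 0.092], [0.471, 0.052, 0.093], [0.473, 0.048, 0.095], [0.476, 0.05, 0.094], [0.479, 0.05, 0.093], [0.482, 0.049, 0.094], [0.485, 0.057, 0.089], [0.488, 0.051, 0.092], [0.491, 0.051, 0.092]]
 carr 183 0.02370700185673258 [0.4830248  0.02989288 0.01296065] [0.57602661 0.13991862 0.04967789]
side0 red 402
 paddle 348 0.049184480944511444 ((470.6423034667969, 14.839866638183594), (
[... 211 characters left out ...]
9] [0.50205236 0.07896449 0.09735434] ((470.1998291015625, 45.427490234375), (56.1861572265625, 52.17293930053711), 18.896955490112305)
 lugtop 88 [[0.488, 0.079, 0.09], [0.487, 0.073, 0.091], [0.49, 0.071, 0.093], [0.487, 0.066, 0.094], [0.49, 0.064, 0.095], [0.493, 0.067, 0.092], [0.489, 0.059, 0.095], [0.492, 0.06, 0.094], [0.483, 0.059, 0.092], [0.486, 0.06, 0.091], [0.492, 0.059, 0.091], [0.495, 0.056, 0.094], [0.472, 0.053, 0.094], [0.474, 0.05, 0.097], [0.477, 0.05, 0.096], [0.48, 0.055, 0.092], [0.483, 0.051, 0.095], [0.486, 0.055, 0.092], [0.489, 0.056, 0.091], [0.492, 0.055, 0.091]]
 carr 174 0.023208813640405168 [0.49768173 0.03149817 0.01516452] [0.57691626 0.13732104 0.02882261]
```

View pics/scene0_z.png

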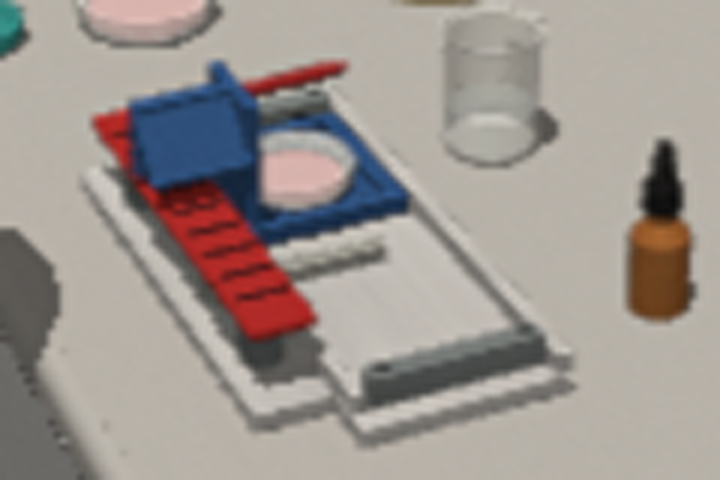

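View pics/side0_z.png

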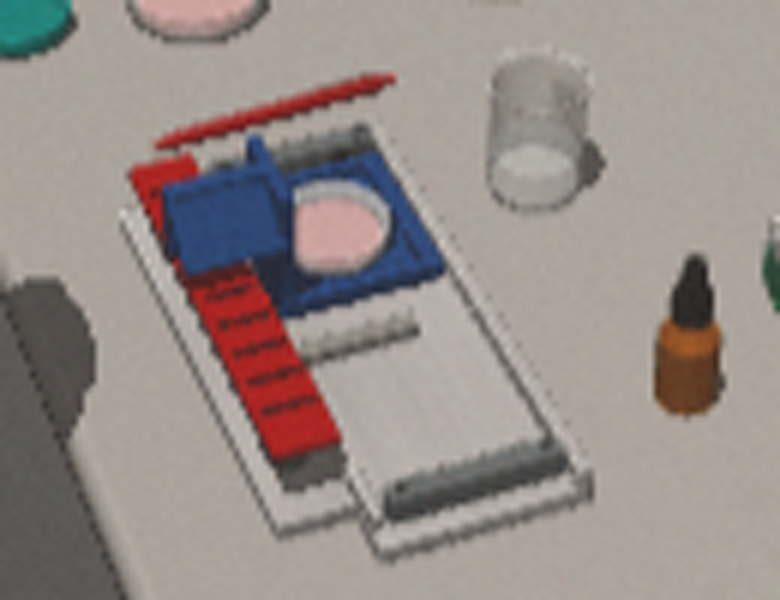

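Both views agree: guide yaw is about 16°, the paddle is 33x206 mm at z = 49 mm, and the lug tops out at about 94 mm. Next I'll work out the guide frame.

```bash
python3 - <<'E'
from h import *
th=np.radians(16.15); ex=np.array([np.cos(th),np.sin(th)]); ey=np.array([-np.sin(th),np.cos(th)])
pc=np.array([.4704,.0137]); o=pc+.072*ex  # y origin provisional: paddle centre
for n in ['scene0','side0']:
    d=load(n); W=world(d).reshape(-1,3); G=np.c_[(W[:,:2]-o)@ex,(W[:,:2]-o)@ey,W[:,2]]
    hsv=cv2.cvtColor(d['img'],cv2.COLOR_BGR2HSV).reshape(-1,3).astype(int); H,S,V=hsv.T
    ok=(d['depth'].ravel()>0)&(np.abs(G[:,0])<.12)&(np.abs(G[:,1])<.2)
    blue=ok&(H>100)&(H<130)&(S>120)
    red=ok&((H<6)|(H>172))&(S>170)
    p=G[red&(G[:,2]>.042)&(G[:,2]<.056)]; print(n,'paddle',np.percentile(p,[0,2,50,98,100],axis=0).round(4).tolist())
    # angle refine by middle line
    l=G[blue&(G[:,2]>.058)]; print(' lug',np.percentile(l,[0,2,50,98,100],axis=0).round(4).tolist())
    l=l[(l[:,2]>.088)&(l[:,0]<-.05)];print(' lug top',np.percentile(l,[0,10,50,90,100],axis=0).round(4).tolist())
    c=G[blue&(G[:,2]<.045)&(G[:,0]>-.03)]; print(' carr',np.percentile(c,[0,2,50,98,100],axis=0).round(4).tolist())
    # end stop: profile z vs y along x~0
    m=ok&(np.abs(G[:,0])<.03)
    for a in np.arange(-.15,.16,.006):
        q=m&(G[:,1]>=a)&(G[:,1]<a+.006)
        if q.sum(): print('  %.3f z %.3f V %d n%d'%(a,np.median(G[q,2]),np.median(V[q]),q.sum()),end=';')
    print()
E
```

```text
scene0 paddle [[-0.0889, -0.1041, 0.0439], [-0.088, -0.1014, 0.0461], [-0.0746, -0.0402, 0.0494], [-0.0575, 0.0939, 0.0529], [-0.056, 0.1019, 0.0542]]
 lug [[-0.0922, 0.0014, 0.059], [-0.0912, 0.006, 0.0631], [-0.0632, 0.0209, 0.08], [-0.0373, 0.0398, 0.0953], [-0.0366, 0.052, 0.0961]]
 lug top [[-0.0917, 0.0246, 0.0883], [-0.0867, 0.0287, 0.0888], [-0.0688, 0.0312, 0.0915], [-0.0536, 0.0362, 0.0952], [-0.0508, 0.0383, 0.0961]]
 carr [[-0.0296, 0.0062, 0.013], [-0.0276, 0.0066, 0.0155], [0.0244, 0.0163, 0.0229], [0.0414, 0.0986, 0.0276], [0.0433, 0.099, 0.0289]]
  -0.150 z 0.003 V 181 n57;  -0.144 z 0.008 V 132 n118;  -0.138 z 0.020 V 118 n77;  -0.132 z 0.023 V 92 n141;  -0.126 z 0.032 V 122 n43;  -0.120 z 0.570 V 112 n26;  -0.114 z 0.573 V 110 n18;  -0.108 z 0.573 V 105 n15;  -0.102 z 0.566 V 117 n30;  -0.096 z 0.014 V 188 n41;  -0.090 z 0.013 V 191 n44;  -0.084 z 0.013 V 191 n42;  -0.078 z 0.013 V 191 n40;  -0.072 z 0.013 V 190 n34;  -0.066 z 0.013 V 190 n44;  -0.060 z 0.014 V 189 n42;  -0.054 z 0.012 V 191 n33;  -0.048 z 0.014 V 189 n37;  -0.042 z 0.012 V 190 n34;  -0.036 z 0.013 
[... 1834 characters left out ...]
n85;  -0.018 z 0.560 V 98 n56;  -0.012 z 0.579 V 93 n38;  -0.006 z 0.559 V 144 n48;  0.000 z 0.561 V 144 n50;  0.006 z 0.019 V 96 n97;  0.012 z 0.024 V 97 n67;  0.018 z 0.296 V 105 n36;  0.024 z 0.031 V 111 n73;  0.030 z 0.031 V 105 n61;  0.036 z 0.034 V 167 n41;  0.042 z 0.034 V 148 n36;  0.048 z 0.033 V 168 n37;  0.054 z 0.032 V 194 n27;  0.060 z 0.032 V 172 n22;  0.066 z 0.031 V 159 n16;  0.072 z 0.032 V 156 n17;  0.078 z 0.031 V 143 n2;  0.084 z 0.021 V 115 n3;  0.090 z 0.023 V 97 n21;  0.096 z 0.024 V 110 n11;  0.102 z 0.025 V 81 n31;  0.108 z 0.028 V 110 n21;  0.114 z 0.028 V 135 n14;  0.120 z 0.024 V 148 n1;  0.144 z 0.002 V 149 n3;  0.150 z 0.001 V 170 n17;  0.156 z -0.001 V 171 n21;
```

Paddle-centred frame: the catch sits about 20 mm to -y, and the carriage runs from y = +8.5 to +99 mm (about 90 mm long, as given). The push face is near y = +37 mm, leaving 68 mm of paddle clear, which fits the stated 64 mm or more. I'll close the fingers and swing over at z ≈ 0.195 with the jaw axis along guide x, so the flat sides of the fingers do the pushing.

```bash
python3 -m creep '{"slide":[[0.5,1,0],[0.5,1,0],[0.5,1,0],[0.5,1,0]],"twist":[[0,0,0.06],[0,0,0.06],[0,0,0.06],[0,0,0.06]],"fingers":[-1,-1,-1,-1]}' 40
```

```text
clock: 0.55
position: [0.2109, -0.4041, 0.1957]
ee_rot: [-0.002, 0.953, 0.303, 0.001]
contact_force: [-0.6, -1.2, 0.4]
width: 0.0283
```

```bash
python3 -m creep '{"slide":[[0.5,1,0],[0.5,1,0],[0.5,1,0],[0.5,1,0]],"twist":[[0,0,0.06],[0,0,0.06],[0,0,0.06],[0,0,0.06]],"fingers":[-1,-1,-1,-1]}'
```

```text
clock: 0.95
position: [0.2855, -0.2553, 0.1959]
ee_rot: [-0.001, 0.879, 0.477, 0.001]
contact_force: [0.2, 0.2, -0.5]
width: 0.0003
```

```bash
python3 -m creep '{"slide":[[0.5,1,0],[0.5,1,0],[0.5,1,0],[0.5,1,0]],"twist":[[0,0,0.06],[0,0,0.06],[0,0,0.06],[0,0,0.06]],"fingers":[-1,-1,-1,-1]}'
```

```text
clock: 1.35
position: [0.3611, -0.1056, 0.1961]
ee_rot: [-0.0, 0.774, 0.634, 0.001]
contact_force: [0.8, -0.9, -0.2]
width: 0.0001
```

```bash
python3 -m creep '{"slide":[[0.5,1,0],[0.5,1,0],[0.5,1,0],[0.5,1,0],[0.5,1,0]],"twist":[[0,0,0.06],[0,0,0.06],[0,0,0.06],[0,0,0.06],[0,0,0.06]],"fingers":[-1,-1,-1,-1,-1]}'; python3 - <<'E'
from h import *
print(telemetry.get_state())
d=grab('wrist','wrist1'); grab('scene','scene1')
E
```

```text
clock: 1.85
position: [0.4362, 0.043, 0.1958]
ee_rot: [0.0, 0.642, 0.767, 0.0]
contact_force: [-0.9, -0.4, -0.7]
width: -0.0
{'clock': 1.85, 'qpos': array([-6.10831680e-02,  6.73969323e-02,  1.77067426e+00,  4.22647141e-04,
        1.30301315e+00, -2.38854491e-01]), 'qd': array([-0.05548272, -0.02043672,  0.03072332, -0.03634313,  0.019745  ,
       -0.0293773 ]), 'effort': array([  1.28838301, -27.88688779, -24.39083219,   0.29830841,
        -0.10035343,   0.16058314]), 'position': array([0.43624688, 0.0430124 , 0.1958008 ]), 'ee_rot': array([8.35846730e-05, 6.41589206e-01, 7.67048359e-01, 3.14873585e-04]), 'contact_force': array([-0.85216823, -0.42676151, -0.73728043]), 'moment': array([-0.02370868, -0.00259022,  0.00839592]), 'width': -2.5936994513546792e-05}
```

View pics/wrist1.png

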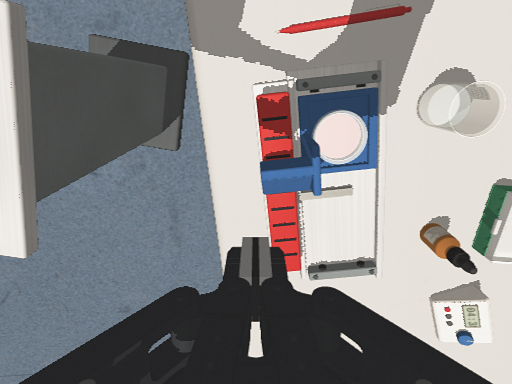

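View pics/scene1.png

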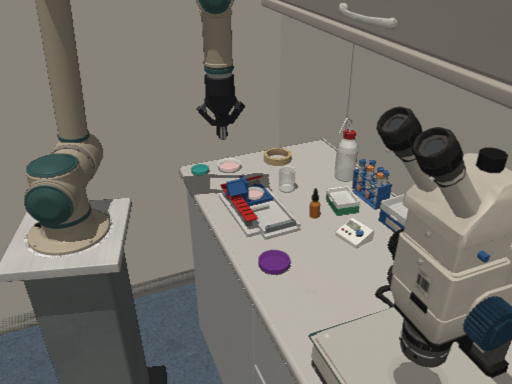

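```bash
python3 - <<'E'
from h import *
for n in ['wrist1']:
    d=load(n); W=world(d); hsv=cv2.cvtColor(d['img'],cv2.COLOR_BGR2HSV).astype(int); H,S,V=hsv[...,0],hsv[...,1],hsv[...,2]
    ok=d['depth']>0
    red=ok&((H<6)|(H>172))&(S>150)&(W[...,2]>.04)&(W[...,2]<.056)
    print('red',red.sum(), np.median(W[red][:,2]), cv2.minAreaRect((W[red][:,:2]*1000).astype(np.float32)))
    b=ok&(H>100)&(H<130)&(S>120)&(W[...,2]>.085)
    print('lugtop',b.sum(),np.percentile(W[b],[0,50,100],axis=0).round(4).tolist(), cv2.minAreaRect((W[b][:,:2]*1000).astype(np.float32)))
    th=np.radians(16.15); ex=np.array([np.cos(th),np.sin(th)]); ey=np.array([-np.sin(th),np.cos(th)]); pc=np.array([.4704,.0137])
    for nm,m in (('red',red),('lug',b)):
        q=W[m][:,:2]-pc; print(nm,np.percentile(np.c_[q@ex,q@ey],[0,2,10,50,90,98,100],axis=0).round(4).tolist())
E
```

```text
red 3555 0.05043934168276598 ((469.8365783691406, 19.044281005859375), (32.77701187133789, 208.6586456298828), 16.468645095825195)
lugtop 1281 [[0.4413, 0.0346, 0.085], [0.4779, 0.0527, 0.0939], [0.5015, 0.0836, 0.0964]] ((468.92498779296875, 53.197410583496094), (56.121585845947266, 49.344173431396484), 15.222796440124512)
red [[-0.0158, -0.099], [-0.0149, -0.0913], [-0.0123, -0.0638], [0.002, 0.0468], [0.0143, 0.0989], [0.0164, 0.1074], [0.0175, 0.1096]]
lug [[-0.0185, 0.0133], [-0.017, 0.017], [-0.011, 0.0271], [0.0185, 0.0382], [0.0346, 0.0495], [0.0365, 0.0608], [0.0378, 0.0626]]
```

```bash
python3 - <<'E'
from h import *
print(telemetry.get_state()['position'])
grab('wrist','wrist2')
th=np.radians(16.3); ex=np.array([np.cos(th),np.sin(th)]); ey=np.array([-np.sin(th),np.cos(th)]); pc=np.array([.4704,.0137])
for n in ['wrist1','wrist2','scene0','side0']:
    d=load(n); W=world(d); hsv=cv2.cvtColor(d['img'],cv2.COLOR_BGR2HSV).astype(int); H,S,V=hsv[...,0],hsv[...,1],hsv[...,2]
    q=np.stack([(W[...,:2]-pc)@ex,(W[...,:2]-pc)@ey],-1)
    ok=(d['depth']>0)&(np.abs(q[...,0])<.06)&(np.abs(q[...,1])<.13)
    red=ok&((H<6)|(H>172))&(S>150)&(W[...,2]>.042)&(W[...,2]<.056)
    print(n,'red', np.median(W[red][:,2]), np.percentile(q[red],[0,2,50,98,100],axis=0).round(4).tolist(),cv2.minAreaRect((W[red][:,:2]*1000).astype(np.float32)))
    b=ok&(H>100)&(H<130)&(S>120)&(W[...,2]>.056)
    for lo,hi in ((-.02,-.012),(-.012,0),(0,.012),(.012,.02),(.025,.04)):
        m=b&(q[...,0]>lo)&(q[...,0]<hi); t=m&(W[...,2]>.089)
        if t.sum(): print('  x',lo,hi,'all y max',np.percentile(q[m][:,1],[50,95,100]).round(4),'top y',np.percentile(q[t][:,1],[0,5,50,95,100]).round(4),t.sum())
E
```

```text
[0.43471828 0.04067813 0.1957057 ]
wrist1 red 0.05043934168276598 [[-0.0156, -0.099], [-0.0148, -0.0913], [0.0021, 0.0469], [0.0165, 0.1074], [0.0174, 0.1096]] ((469.8365783691406, 19.044281005859375), (32.77701187133789, 208.6586456298828), 16.468645095825195)
  x -0.02 -0.012 all y max [0.0368 0.0433 0.0435] top y [0.0299 0.0316 0.0386 0.0433 0.0434] 87
  x -0.012 0 all y max [0.0366 0.0434 0.0436] top y [0.0298 0.0312 0.0384 0.0432 0.0436] 164
  x 0 0.012 all y max [0.0364 0.0434 0.0438] top y [0.0302 0.0314 0.0383 0.0434 0.0436] 169
  x 0.012 0.02 all y max [0.037  0.0434 0.0438] top y [0.0301 0.0311 0.0385 0.0434 0.0437] 109
  x 0.025 0.04 all y max [0.0424 0.0621 0.0626] top y [0.0132 0.0167 0.0395 0.0603 0.0625] 477
wrist2 red 0.05046198180970851 [[-0.0156, -0.0988], [-0.0148, -0.0919], [0.0017, 0.0434], [0.0164, 0.1073], [0.0174, 0.1096]] ((469.81982421875, 19.17601776123047), (32.850711822509766, 208.4384765625), 16.452861785888672)
  x -0.02 -0.012 all y max [0.0364 0.0433 0.0437] top y [0.0299 0.0313 0.0389 0.0431 0.0433] 88
  x -0.012 0 all y max [0.0368 0.0434 0.0436] to
[... 1010 characters left out ...]
.0519] 25
side0 red 0.04911919332981296 [[-0.0166, -0.1037], [-0.0157, -0.1008], [-0.0011, -0.0385], [0.0156, 0.0995], [0.0171, 0.1048]] ((470.52069091796875, 14.3424072265625), (33.71554183959961, 208.500244140625), 16.28817367553711)
  x -0.02 -0.012 all y max [0.0195 0.0341 0.0369] top y [0.0259 0.0263 0.032  0.0345 0.0348] 7
  x -0.012 0 all y max [0.0209 0.0332 0.0366] top y [0.0184 0.0225 0.0327 0.0354 0.0366] 10
  x 0 0.012 all y max [0.0218 0.0349 0.0396] top y [0.0268 0.0268 0.0313 0.0362 0.0364] 13
  x 0.012 0.02 all y max [0.0195 0.0355 0.0406] top y [0.0283 0.0284 0.0333 0.0369 0.0376] 9
  x 0.025 0.04 all y max [0.0233 0.046  0.0578] top y [0.0097 0.011  0.0308 0.0503 0.0578] 33
```

```bash
python3 - <<'E'
from h import *
from scipy.spatial.transform import Rotation as R
s=telemetry.get_state(); q=s['ee_rot']; Rt=R.from_quat([q[1],q[2],q[3],q[0]]).as_matrix(); p=s['position']
print(p,Rt.round(3).tolist())
d=load('wrist2'); W=world(d); T=(W-p)@Rt; m=(d['depth']>0)&(d['depth']<.26)&(T[...,2]<.01)
t=T[m]; print(len(t))
for a in np.arange(-.13,.01,.01):
    k=t[(t[:,2]>=a)&(t[:,2]<a+.01)]
    if len(k)>5: print('z %.2f'%a,len(k),'x',np.percentile(k[:,0],[1,50,99]).round(4),'y',np.percentile(k[:,1],[1,99]).round(4))
E
```

```text
[0.43450762 0.04020021 0.19578399] [[-0.173, 0.985, -0.001], [0.985, 0.173, -0.001], [-0.001, -0.001, -1.0]]
32498
z -0.13 1693 x [0.0135 0.0183 0.0198] y [-0.0538  0.0553]
z -0.12 9775 x [0.004  0.0134 0.0193] y [-0.0558  0.0577]
z -0.11 7463 x [-0.0072  0.0133  0.0191] y [-0.0479  0.0496]
z -0.10 6873 x [-0.0082  0.0099  0.0144] y [-0.0396  0.0415]
z -0.09 3713 x [-0.0075  0.0132  0.0155] y [-0.0332  0.0351]
z -0.08 1053 x [-0.0091  0.0113  0.0151] y [-0.0188  0.0209]
z -0.07 758 x [0.0077 0.012  0.0131] y [-0.0123  0.0144]
z -0.06 680 x [0.0077 0.0091 0.013 ] y [-0.0123  0.0143]
z -0.05 477 x [0.0078 0.012  0.0129] y [-0.012   0.0141]
z -0.04 13 x [0.0115 0.0121 0.0123] y [-0.0051  0.0057]
```

```bash
python3 - <<'E'
from h import *
from scipy.spatial.transform import Rotation as R
s=telemetry.get_state(); q=s['ee_rot']; Rt=R.from_quat([q[1],q[2],q[3],q[0]]).as_matrix(); p=s['position']
d=load('wrist2'); M=np.linalg.inv(d['world_from_camera']); f=192/np.tan(np.radians(float(d['fovy']))/2)
for t in ([0,0,0],[.011,0,0],[.011,.0145,0],[0,0,-.04],[.011,0,-.04]):
    w=p+Rt@np.array(t); c=M[:3,:3]@w+M[:3,3]; print(t,c.round(3),(c[0]/c[2]*f+d['cx']).round(1),(c[1]/c[2]*f+d['cy']).round(1))
W=world(d);T=(W-p)@Rt
for v in range(225,300,6): print(v,d['depth'][v,255].round(3),T[v,243].round(3),d['depth'][v,243].round(3))
print('cam in tool',((d['world_from_camera'][:3,3]-p)@Rt).round(3))
E
```

```text
[0, 0, 0] [-0.001  0.023  0.197] 253.7 224.5
[0.011, 0, 0] [-0.001  0.012  0.193] 253.7 208.4
[0.011, 0.0145, 0] [0.014 0.012 0.193] 277.1 208.5
[0, 0, -0.04] [-0.001  0.036  0.159] 253.4 258.6
[0.011, 0, -0.04] [-0.001  0.025  0.155] 253.4 239.5
225 0.412 [-0.095 -0.015  0.196] 0.413
231 0.414 [-0.104 -0.015  0.196] 0.416
237 0.156 [ 0.012 -0.005 -0.04 ] 0.155
243 0.149 [ 0.013 -0.005 -0.047] 0.149
249 0.144 [ 0.012 -0.005 -0.052] 0.143
255 0.138 [ 0.013 -0.005 -0.057] 0.138
261 0.134 [ 0.012 -0.004 -0.061] 0.135
267 0.13 [ 0.012 -0.004 -0.066] 0.13
273 0.125 [ 0.012 -0.004 -0.071] 0.126
279 0.124 [ 0.013 -0.004 -0.076] 0.12
285 0.124 [ 0.014 -0.004 -0.081] 0.116
291 0.125 [ 0.013 -0.004 -0.083] 0.113
297 0.126 [ 0.013 -0.004 -0.086] 0.111
cam in tool [ 0.086  0.001 -0.178]
```

The visible fingertip in the wrist depth lies about 40 mm behind the stated TCP. I'll check this against the other cameras before descending.

```bash
python3 - <<'E'
from h import *
from scipy.spatial.transform import Rotation as R
s=telemetry.get_state(); q=s['ee_rot']; Rt=R.from_quat([q[1],q[2],q[3],q[0]]).as_matrix(); p=s['position']
grab('scene','scene2'); grab('side','side2')
ims=[cv2.resize(load('wrist2')['img'][200:320,170:340],None,fx=3,fy=3)]
for n in ['scene2','side2']:
    d=load(n); M=np.linalg.inv(d['world_from_camera']); f=192/np.tan(np.radians(float(d['fovy']))/2)
    for t in ([0,0,0],[0,0,-.04],[0,0,-.073]):
        w=p+Rt@np.array(t); c=M[:3,:3]@w+M[:3,3]; u,v=(c[0]/c[2]*f+d['cx']),(c[1]/c[2]*f+d['cy']); print(n,t,c.round(3),u.round(1),v.round(1))
        if t[2]==0: u0,v0=int(u),int(v)
    W=world(d);T=(W-p)@Rt
    m=(d['depth']>0)&(np.abs(T[...,0])<.05)&(np.abs(T[...,1])<.05)&(T[...,2]<.05)&(T[...,2]>-.09)
    for a in np.arange(-.09,.03,.01):
        k=T[m&(T[...,2]>=a)&(T[...,2]<a+.01)]
        if len(k)>2: print('  z %.2f'%a,len(k),'x',np.percentile(k[:,0],[2,98]).round(3),'y',np.percentile(k[:,1],[2,98]).round(3))
    im=cv2.resize(d['img'][max(0,v0-60):v0+30,u0-45:u0+45],None,fx=4,fy=4,interpolation=cv2.INTER_NEAREST); cv2.imwrite(f'pics/{n}_g.png',im)
cv2.imwrite('pics/w2_g.png',ims[0])
a=cv2.imread('pics/scene2_g.png');b=cv2.imread('pics/side2_g.png'); cv2.imwrite('pics/g2.png',np.hstack([cv2.resize(a,(360,360)),cv2.resize(b,(360,360))]))
E
```

```text
scene2 [0, 0, 0] [-0.092 -0.112  1.28 ] 222.0 150.3
scene2 [0, 0, -0.04] [-0.092 -0.146  1.26 ] 221.3 136.8
scene2 [0, 0, -0.073] [-0.092 -0.175  1.242] 220.8 125.3
  z -0.09 96 x [-0.015  0.011] y [-0.032  0.031]
  z -0.08 48 x [-0.013  0.004] y [-0.017  0.021]
  z -0.07 34 x [-0.013  0.004] y [-0.013  0.013]
  z -0.06 38 x [-0.015  0.002] y [-0.013  0.011]
  z -0.05 30 x [-0.015  0.002] y [-0.013  0.012]
  z -0.04 7 x [-0.013  0.001] y [-0.006  0.004]
side2 [0, 0, 0] [-0.097 -0.081  1.32 ] 222.4 158.7
side2 [0, 0, -0.04] [-0.097 -0.111  1.293] 221.6 146.7
side2 [0, 0, -0.073] [-0.097 -0.135  1.271] 221.0 136.5
  z -0.09 99 x [-0.016  0.011] y [-0.031  0.034]
  z -0.08 39 x [-0.014  0.002] y [-0.018  0.021]
  z -0.07 33 x [-0.014 -0.001] y [-0.013  0.014]
  z -0.06 32 x [-0.014 -0.004] y [-0.012  0.014]
  z -0.05 30 x [-0.014 -0.001] y [-0.012  0.013]
  z -0.04 7 x [-0.013 -0.005] y [-0.005  0.007]
```

View pics/g2.png

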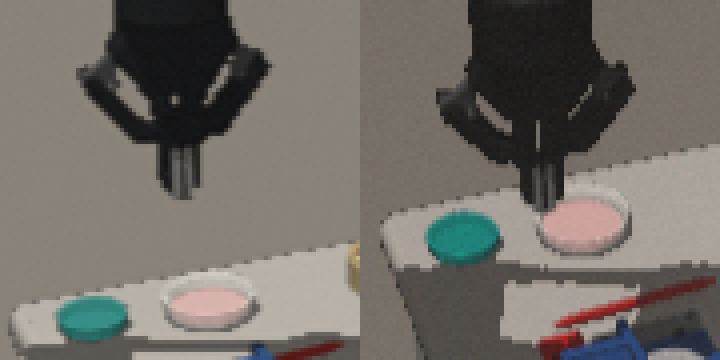

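View pics/w2_g.png

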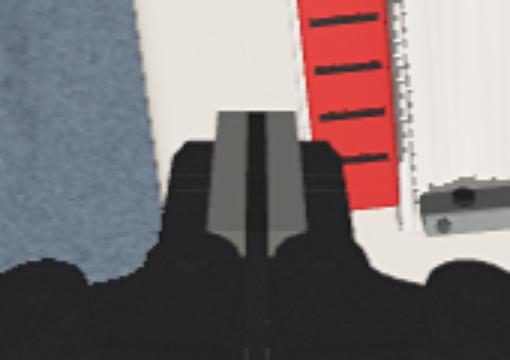

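All three cameras agree that the real fingertips end about 37 mm short of the reported TCP along the tool axis, centred in x and y. I'll trust the cameras and let contact confirm it. This brings the knuckles close to the upright plate beside the lug, so I'll measure that clearance.

```bash
python3 - <<'E'
from h import *
from scipy.spatial.transform import Rotation as R
s=telemetry.get_state(); q=s['ee_rot']; Rt=R.from_quat([q[1],q[2],q[3],q[0]]).as_matrix(); p=s['position']
d=load('wrist2'); W=world(d); T=(W-p)@Rt; m=(d['depth']>0)&(d['depth']<.26)&(T[...,2]<.01)
t=T[m]
print('tip z max',np.percentile(t[np.abs(t[:,1])<.01][:,2],[99,99.9,100]))
for a in np.arange(-.125,-.035,.004):
    k=t[(t[:,2]>=a)&(t[:,2]<a+.004)]
    if len(k)>5: print('z %.3f'%a,len(k),'x',np.percentile(k[:,0],[1,99]).round(3),'y',k[:,1].min().round(4),k[:,1].max().round(4))
th=np.radians(16.4); ex=np.array([np.cos(th),np.sin(th)]); ey=np.array([-np.sin(th),np.cos(th)]); pc=np.array([.4704,.0137])
hsv=cv2.cvtColor(d['img'],cv2.COLOR_BGR2HSV).astype(int); H,S,V=hsv[...,0],hsv[...,1],hsv[...,2]
g=np.stack([(W[...,:2]-pc)@ex,(W[...,:2]-pc)@ey,W[...,2]],-1)
b=(d['depth']>0)&(H>100)&(H<130)&(S>120)&(g[...,2]>.04)
k=g[b]
for a in np.arange(0,.075,.006):
    for lo,hi in ((.04,.07),(.07,.088),(.088,.1)):
        z=k[(k[:,1]>a)&(k[:,1]<a+.006)&(k[:,2]>lo)&(k[:,2]<hi)&(k[:,0]>.0)]
        if len(z)>3: print('y %.3f z%.3f-%.3f n%d x %s zmax %.3f'%(a,lo,hi,len(z),np.percentile(z[:,0],[1,10,50,90,99]).round(4),z[:,2].max()))
E
```

```text
tip z max [-0.04251155 -0.03950609 -0.03816316]
z -0.125 1151 x [0.017 0.02 ] y -0.0168 0.0466
z -0.121 3300 x [0.012 0.02 ] y -0.0592 0.0614
z -0.117 4054 x [0.007 0.02 ] y -0.0575 0.0596
z -0.113 3718 x [0.002 0.02 ] y -0.0546 0.0572
z -0.109 3498 x [-0.003  0.02 ] y -0.0509 0.0532
z -0.105 2568 x [-0.007  0.019] y -0.0474 0.0494
z -0.101 2018 x [-0.008  0.018] y -0.0442 0.0467
z -0.097 2374 x [-0.008  0.015] y -0.0417 0.0428
z -0.093 3532 x [-0.007  0.015] y -0.0391 0.0404
z -0.089 1697 x [-0.007  0.016] y -0.0346 0.0368
z -0.085 1341 x [-0.007  0.016] y -0.0316 0.0338
z -0.081 586 x [0.002 0.016] y -0.0285 0.0305
z -0.077 392 x [-0.008  0.014] y -0.0167 0.0179
z -0.073 387 x [-0.009  0.014] y -0.0118 0.0145
z -0.069 292 x [0.008 0.013] y -0.0124 0.0148
z -0.065 329 x [0.008 0.013] y -0.0124 0.0147
z -0.061 286 x [0.008 0.013] y -0.0124 0.0148
z -0.057 279 x [0.008 0.013] y -0.0124 0.0147
z -0.053 246 x [0.008 0.013] y -0.0122 0.0145
z -0.049 247 x [0.008 0.013] y -0.0124 0.0148
z -0.045 157 x [0.008 0.013] y -0.0113 0.0137
z -0.041 46 x [0.012 0.013] y -0.0051 0.0074
y 0.006 z0.0
[... 944 characters left out ...]
0.0352 0.0374] zmax 0.096
y 0.048 z0.040-0.070 n22 x [0.0301 0.0302 0.0303 0.0304 0.0305] zmax 0.070
y 0.048 z0.070-0.088 n21 x [0.03   0.0301 0.0303 0.0304 0.0305] zmax 0.088
y 0.048 z0.088-0.100 n51 x [0.0301 0.0304 0.0337 0.0363 0.037 ] zmax 0.096
y 0.054 z0.040-0.070 n26 x [0.03   0.0301 0.0303 0.0304 0.0305] zmax 0.069
y 0.054 z0.070-0.088 n18 x [0.03   0.0301 0.0302 0.0304 0.0305] zmax 0.085
y 0.054 z0.088-0.100 n56 x [0.0301 0.0304 0.0328 0.0357 0.0366] zmax 0.096
y 0.060 z0.040-0.070 n40 x [0.0303 0.0306 0.0327 0.0353 0.0367] zmax 0.068
y 0.060 z0.070-0.088 n30 x [0.0303 0.0305 0.0325 0.0347 0.0355] zmax 0.088
y 0.060 z0.088-0.100 n24 x [0.0303 0.0306 0.0329 0.0353 0.0359] zmax 0.095
```

```bash
python3 - <<'E'
from h import *
d=load('wrist2'); cv2.imwrite('pics/w2_lug.png',cv2.resize(d['img'][50:290,230:400],None,fx=3,fy=2.5,interpolation=cv2.INTER_CUBIC)[:600])
E
```

```text
(no output)
```

View pics/w2_lug.png

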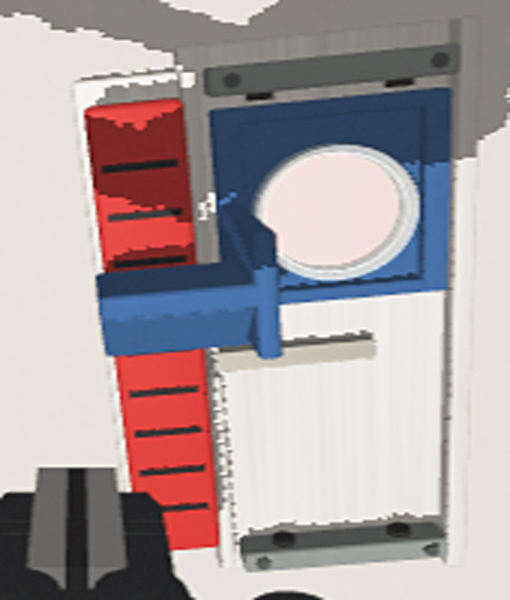

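The plate's near face is at paddle-x = +30 mm and its top is at 95 mm. The knuckles reach ±40 mm at that height, so a vertical tool would hit it. I'll lean the gripper 15° towards the robot about the guide's y, and 4° back about its x so the lower fingers meet the lug first. Now to compute that pose.

```bash
cat > pose.py <<'E'
from h import *
from scipy.spatial.transform import Rotation as R
th=np.radians(16.4); ex=np.array([np.cos(th),np.sin(th),0]); ey=np.array([-np.sin(th),np.cos(th),0]); pc=np.array([.4704,.0137,0])
TIP=.038
def Rtool(): 
    x=ey; z=np.array([0,0,-1.]); y=np.cross(z,x)
    return R.from_rotvec(np.radians(-15)*ey)*R.from_rotvec(np.radians(-4)*ex)*R.from_matrix(np.c_[x,y,z])
def tcp(gx,gy,z): return pc+gx*ex+gy*ey+[0,0,z]+Rtool().apply([0,0,TIP])
def guide(p,q):
    r=R.from_quat([q[1],q[2],q[3],q[0]]); t=np.array(p)-r.apply([0,0,TIP]); return np.array([(t-pc)@ex,(t-pc)@ey,t[2]])
E
python3 - <<'E'
from pose import *
s=telemetry.get_state(); p=s['position'];q=s['ee_rot'];r=R.from_quat([q[1],q[2],q[3],q[0]])
print(p,guide(p,q))
for z in (.11,.075): 
    t=tcp(-.002,.072,z); print(t.round(4),'slide',((t-p)/.15).round(3))
print('twist',((Rtool()*r.inv()).as_rotvec(degrees=True)/360).round(4)); print((Rtool().as_matrix()).round(2))
E
```

```text
[0.43444705 0.03984909 0.19597283] [-0.0270937   0.03525265  0.23397283]
[0.4583 0.0824 0.0734] slide [ 0.159  0.284 -0.817]
[0.4583 0.0824 0.0384] slide [ 0.159  0.284 -1.051]
twist [-0.0012 -0.0431  0.0166]
[[-0.26  0.93  0.27]
 [ 0.96  0.27  0.01]
 [-0.07  0.26 -0.96]]
```

```bash
python3 -m creep '{"slide":[[0.16,0.28,0],[0.16,0.28,0],[0.16,0.28,-0.2],[0.16,0.28,-0.5],[0.16,0.28,-0.82],[0.16,0.28,-0.82],[0.16,0.28,-0.82]],"twist":[[-0.0012,-0.0431,0.0166],[-0.0012,-0.0431,0.0166],[-0.0012,-0.0431,0.0166],[-0.0012,-0.0431,0.0166],[-0.0012,-0.0431,0.0166],[-0.0012,-0.0431,0.0166],[-0.0012,-0.0431,0.0166]],"fingers":[-1,-1,-1,-1,-1,-1,-1]}'; python3 - <<'E'
from pose import *
grab('side','side3'); grab('scene','scene3'); grab('wrist','wrist3')
s=telemetry.get_state(); print(guide(s['position'],s['ee_rot']).round(4),s['contact_force'])
a=[cv2.resize(load(n)['img'][y:y+120,190:320],None,fx=3,fy=3,interpolation=cv2.INTER_CUBIC) for n,y in (('side3',120),('scene3',120))]
cv2.imwrite('pics/c3.png',np.hstack(a))
E
```

```text
clock: 2.8
position: [0.459, 0.0821, 0.0733]
ee_rot: [0.106, 0.597, 0.791, 0.084]
contact_force: [1.6, 0.6, 0.3]
width: -0.0003
[0.0011 0.0713 0.1124] [-0.48056145  0.38606279 -0.49762869]
```

View pics/c3.png

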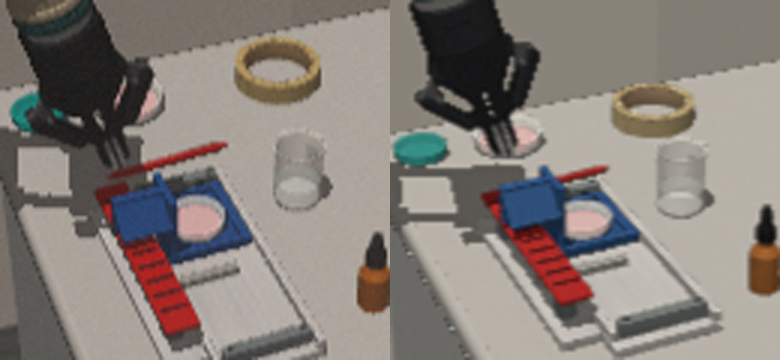

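View pics/wrist3.png

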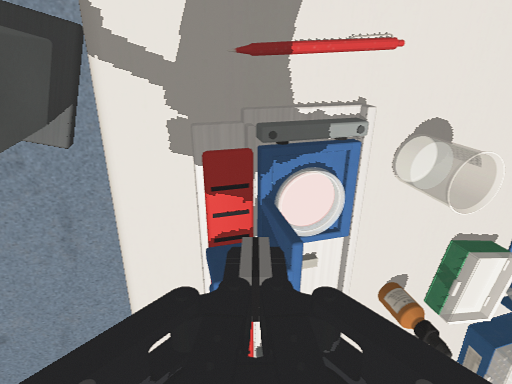

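The gripper is above the clear part of the paddle, leaning towards the robot as planned, with the lug and plate to its -y and +x sides. I'll lower it to just above the paddle and check the clearance.

```bash
python3 -m creep '{"slide":[[-0.01,0,-0.2],[-0.01,0,-0.33],[-0.01,0,-0.33]],"twist":[[0,0,0],[0,0,0],[0,0,0]],"fingers":[-1,-1,-1]}'; python3 - <<'E'
from pose import *
d=grab('wrist','wrist4'); 
s=telemetry.get_state(); print(guide(s['position'],s['ee_rot']).round(4),s['contact_force'],s['qpos'].round(2))
W=world(d); q=W-pc; g=np.stack([q@ex,q@ey,W[...,2]],-1)
rr=R.from_quat(np.r_[s['ee_rot'][1:],s['ee_rot'][0]]); T=rr.inv().apply((W-s['position']).reshape(-1,3)).reshape(W.shape)
m=(d['depth']>0)&(d['depth']<.17)&(T[...,2]>-.11)&(np.abs(T[...,0])<.03)&(d['img'].max(-1)-d['img'].min(-1)<30)
k=g[m&(np.abs(T[...,1])<.008)]; k=k[np.argsort(k[:,2])]; print('tip',k[:6].round(4).tolist())
k=g[m]
for a in np.arange(.055,.125,.006):
    z=k[(k[:,2]>a)&(k[:,2]<a+.006)]
    if len(z)>3: print('z %.3f x %s y %s'%(a,np.percentile(z[:,0],[1,99]).round(4),np.percentile(z[:,1],[1,99]).round(4)))
H,S,V=[cv2.cvtColor(d['img'],cv2.COLOR_BGR2HSV)[...,i].astype(int) for i in range(3)]
b=(d['depth']>0)&(H>100)&(H<130)&(S>120)&(g[...,2]>.085)&(np.abs(g[...,0])<.06)&(np.abs(g[...,1])<.1)
print('wall',np.percentile(g[b],[1,50,99],axis=0).round(4).tolist(),b.sum())
cv2.imwrite('pics/w4.png',d['img'])
E
```

```text
clock: 3.25
position: [0.457, 0.0829, 0.0233]
ee_rot: [0.105, 0.597, 0.791, 0.083]
contact_force: [-0.6, -0.3, -0.8]
width: -0.0
[-0.0021  0.0725  0.061 ] [ 0.26088154 -0.45275609  0.60291307] [ 0.03  0.17  2.21 -0.    0.48 -0.24]
tip [[-0.0012, 0.0836, 0.0493], [-0.0057, 0.0856, 0.0496], [0.0014, 0.0841, 0.0498], [0.0075, 0.0857, 0.0499], [-0.0047, 0.0838, 0.0499], [0.0036, 0.0851, 0.0499]]
z 0.055 x [-0.0088 -0.0018] y [0.0841 0.0852]
z 0.061 x [-0.0171  0.0368] y [0.0623 0.0856]
z 0.067 x [-0.0186  0.037 ] y [0.0619 0.086 ]
z 0.073 x [-0.0206  0.008 ] y [0.0808 0.0866]
z 0.079 x [-0.022  0.037] y [0.0619 0.0871]
z 0.085 x [-0.0225  0.0046] y [0.0816 0.0875]
z 0.091 x [-0.0446  0.0011] y [0.0655 0.0899]
z 0.097 x [-0.0523  0.0031] y [0.0689 0.091 ]
z 0.103 x [-0.059   0.0094] y [0.0685 0.0904]
z 0.109 x [-0.0681  0.0159] y [0.0679 0.0912]
z 0.115 x [-0.0684  0.0187] y [0.0693 0.0956]
z 0.121 x [-0.0355  0.0215] y [0.0679 0.0962]
wall [[-0.0135, 0.0399, 0.0854], [-0.0092, 0.0432, 0.0908], [0.0362, 0.0781, 0.1166]] 261
```

View pics/w4.png

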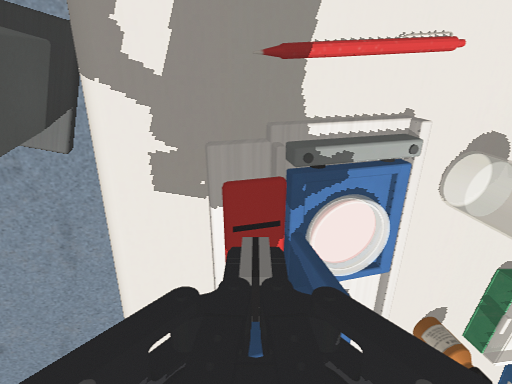

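Clearance to the plate is about 10 mm, and the tip is centred over the paddle. Pressing down gradually now.

```bash
python3 -m creep '{"slide":[[0,0,-0.04],[0,0,-0.08],[0,0,-0.08]],"twist":[[0,0,0],[0,0,0],[0,0,0]],"fingers":[-1,-1,-1]}'
```

```text
clock: 3.6
position: [0.46, 0.0831, 0.0128]
ee_rot: [0.108, 0.596, 0.791, 0.085]
contact_force: [1.4, -0.1, 4.2]
width: 0.0002
```

```bash
python3 -m creep '{"slide":[[0,0,-0.03],[0,0,-0.05],[0,0,-0.05]],"twist":[[0,0,0],[0,0,0],[0,0,0]],"fingers":[-1,-1,-1]}'
```

```text
clock: 3.9
position: [0.46, 0.0831, 0.0054]
ee_rot: [0.108, 0.596, 0.791, 0.085]
contact_force: [1.0, -0.2, 6.9]
width: -0.0003
```

The force matches the spring: about 2 mm, then 9.5 mm of depression. That confirms the 37 mm tip offset. I'll press slightly further and start sliding towards -y.

```bash
python3 -m creep '{"slide":[[0,0,-0.02],[0,0,-0.02],[0.019,-0.064,-0.02],[0.038,-0.128,-0.02],[0.056,-0.192,-0.02],[0.075,-0.256,-0.02],[0.094,-0.32,-0.02],[0.094,-0.32,-0.02]],"twist":[[0,0,0],[0,0,0],[0,0,0],[0,0,0],[0,0,0],[0,0,0],[0,0,0],[0,0,0]],"fingers":[-1,-1,-1,-1,-1,-1,-1,-1]}'; python3 - <<'E'
from pose import *
s=telemetry.get_state(); print(guide(s['position'],s['ee_rot']).round(4),s['contact_force'])
grab('side','side5'); grab('scene','scene5'); grab('wrist','wrist5')
a=[cv2.resize(load(n)['img'][y:y+120,190:320],None,fx=3,fy=3,interpolation=cv2.INTER_CUBIC) for n,y in (('side5',135),('scene5',135))]
cv2.imwrite('pics/c5.png',np.hstack(a))
E
```

```text
clock: 4.7
position: [0.4733, 0.0356, 0.0031]
ee_rot: [0.107, 0.597, 0.79, 0.086]
contact_force: [-3.3, 6.2, 16.1]
width: -0.0002
[-0.0011  0.0228  0.0397] [-3.25520157  6.21403678 16.13498265]
```

View pics/c5.png

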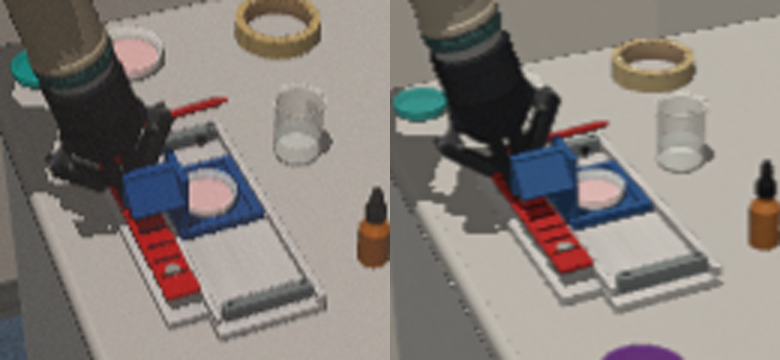

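View pics/wrist5.png

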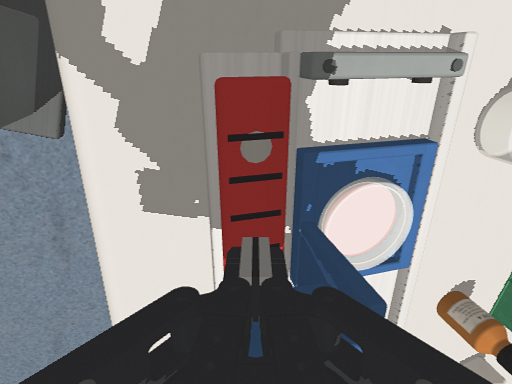

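The paddle is fully down and the carriage has moved about 34 mm, past the catch. Two grey post discs now show in the paddle, one of them ahead of the finger at side (248,225), so I'll measure that.

```bash
python3 - <<'E'
from pose import *
for n,(u,v) in {'side5':(248,225),'wrist5':(256,148),'scene5':(248,216)}.items():
    d=load(n); W=world(d); q=W-pc; g=np.stack([q@ex,q@ey,W[...,2]],-1)
    H,S,V=[cv2.cvtColor(d['img'],cv2.COLOR_BGR2HSV)[...,i].astype(int) for i in range(3)]
    m=(d['depth']>0)&(S<60)&(np.abs(g[...,0])<.012)&(np.abs(g[...,1])<.1)&(g[...,2]>.028)&(g[...,2]<.07)&(V>60)
    k=g[m]; 
    if n=='wrist5': k=k[k[:,1]>.045]
    else: k=k[k[:,1]<-.02]
    if len(k): print(n,len(k),np.percentile(k,[2,50,98],axis=0).round(4).tolist())
    red=(d['depth']>0)&((H<6)|(H>172))&(S>150)&(np.abs(g[...,0])<.018)&(np.abs(g[...,1])<.12)
    r=g[red];print('  red z',np.percentile(r[:,2],[5,50,95]).round(4),np.percentile(r[:,1],[1,99]).round(4))
d=load('side5'); cv2.imwrite('pics/z5.png',cv2.resize(d['img'][195:245,220:270],None,fx=10,fy=10,interpolation=cv2.INTER_CUBIC))
E
```

```text
side5 8 [[-0.0038, -0.0772, 0.0339], [0.0014, -0.0748, 0.037], [0.0056, -0.0734, 0.0395]]
  red z [0.0312 0.0351 0.0386] [-0.1029  0.0518]
wrist5 607 [[-0.0057, 0.0734, 0.0359], [0.0007, 0.079, 0.0371], [0.0074, 0.0865, 0.0383]]
  red z [0.0347 0.0364 0.0374] [0.0267 0.1093]
scene5 11 [[-0.0064, -0.0768, 0.0345], [0.0005, -0.0734, 0.0361], [0.0059, -0.064, 0.0381]]
  red z [0.0323 0.0355 0.0384] [-0.1027  0.0685]
```

View pics/z5.png

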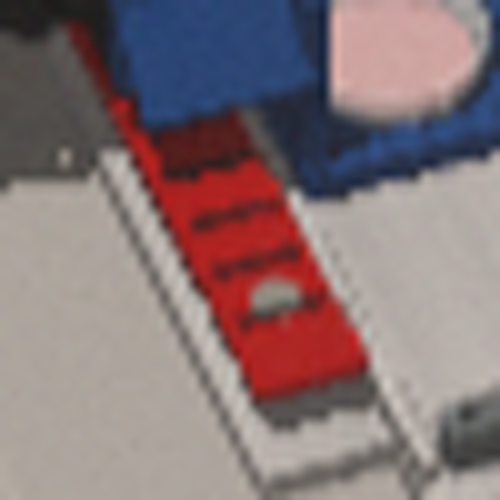

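The posts sit at y = ±76 mm and stand about 1 mm above the paddle only when it is at its stop. I'll ease the paddle up by 3 mm, to about 11 mm pressed (8 mm is enough), so the finger passes over the far post, and keep pushing.

```bash
python3 -m creep '{"slide":[[0,0,0.01],[0.019,-0.064,0.016],[0.038,-0.128,0.016],[0.056,-0.192,0.016],[0.075,-0.256,0.016],[0.094,-0.32,0.016],[0.113,-0.384,0.016],[0.113,-0.384,0.016]],"twist":[[0,0,0],[0,0,0],[0,0,0],[0,0,0],[0,0,0],[0,0,0],[0,0,0],[0,0,0]],"fingers":[-1,-1,-1,-1,-1,-1,-1,-1]}'; python3 - <<'E'
from pose import *
s=telemetry.get_state(); print(guide(s['position'],s['ee_rot']).round(4),s['contact_force'])
grab('side','side6'); grab('scene','scene6')
a=[cv2.resize(load(n)['img'][y:y+120,190:320],None,fx=3,fy=3,interpolation=cv2.INTER_CUBIC) for n,y in (('side6',135),('scene6',135))]
cv2.imwrite('pics/c6.png',np.hstack(a))
for n in ('side6','scene6'):
    d=load(n); W=world(d); q=W-pc; g=np.stack([q@ex,q@ey,W[...,2]],-1)
    H,S,V=[cv2.cvtColor(d['img'],cv2.COLOR_BGR2HSV)[...,i].astype(int) for i in range(3)]
    b=(d['depth']>0)&(H>100)&(H<130)&(S>120)&(np.abs(g[...,1])<.13)&(g[...,0]>.045)&(g[...,0]<.12)&(g[...,2]>.01)&(g[...,2]<.04)
    red=(d['depth']>0)&((H<6)|(H>172))&(S>150)&(np.abs(g[...,0])<.018)&(np.abs(g[...,1])<.12)
    print(n,'carriage y',np.percentile(g[b][:,1],[1,50,99]).round(4),'red z',np.median(g[red][:,2]))
E
```

```text
clock: 5.65
position: [0.4885, -0.0227, 0.004]
ee_rot: [0.106, 0.597, 0.791, 0.084]
contact_force: [-1.7, 0.6, 7.8]
width: -0.0
[-0.0028 -0.0374  0.0406] [-1.71114675  0.60910804  7.78199893]
side6 carriage y [-0.0831 -0.0621  0.0045] red z 0.03560017382438474
scene6 carriage y [-0.0825 -0.0743  0.0059] red z 0.0357648271566271
```

View pics/c6.png

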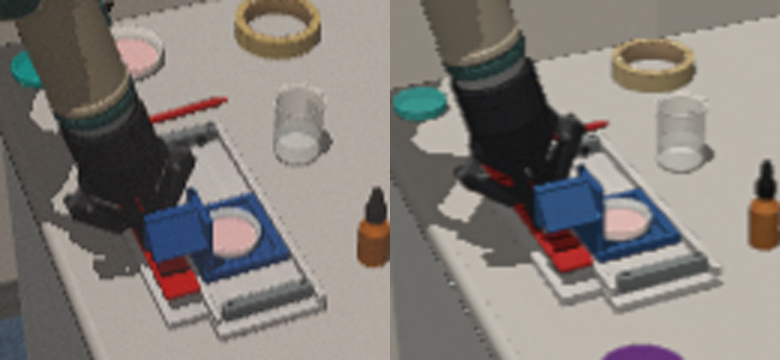

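The carriage's leading edge is at -83 mm and the end stop at about -122 mm. I'll continue, then go in small steps while watching for the stop in the force.

```bash
python3 -m creep '{"slide":[[0.012,-0.04,0.007],[0.024,-0.08,0.007],[0.035,-0.12,0.007],[0.047,-0.16,0.007],[0.053,-0.18,0.007],[0.053,-0.18,0.007]],"twist":[[0,0,0],[0,0,0],[0,0,0],[0,0,0],[0,0,0],[0,0,0]],"fingers":[-1,-1,-1,-1,-1,-1]}'; python3 - <<'E'
from pose import *
s=telemetry.get_state(); print(guide(s['position'],s['ee_rot']).round(4),s['contact_force'],(s['contact_force']@ey).round(2))
E
```

```text
clock: 6.35
position: [0.4957, -0.0487, 0.0048]
ee_rot: [0.105, 0.597, 0.791, 0.084]
contact_force: [-1.8, 3.0, 7.1]
width: 0.0005
[-0.0032 -0.0645  0.0415] [-1.78227663  2.96632978  7.12087785] 3.35
```

```bash
python3 -m creep '{"slide":[[0.006,-0.02,0],[0.009,-0.032,0],[0.009,-0.032,0]],"twist":[[0,0,0],[0,0,0],[0,0,0]],"fingers":[-1,-1,-1]}'; python3 - <<'E'
from pose import *
s=telemetry.get_state(); print(guide(s['position'],s['ee_rot']).round(4),s['contact_force'],(s['contact_force']@ey).round(2))
grab('side','side7'); grab('scene','scene7')
for n in ('side7','scene7'):
    d=load(n); W=world(d); q=W-pc; g=np.stack([q@ex,q@ey,W[...,2]],-1)
    H,S,V=[cv2.cvtColor(d['img'],cv2.COLOR_BGR2HSV)[...,i].astype(int) for i in range(3)]
    b=(d['depth']>0)&(H>100)&(H<130)&(S>120)&(np.abs(g[...,1])<.13)&(g[...,0]>.045)&(g[...,0]<.12)&(g[...,2]>.01)&(g[...,2]<.04)
    print(n,'carriage y',np.percentile(g[b][:,1],[1,50,99]).round(4))
E
```

```text
clock: 6.65
position: [0.4968, -0.053, 0.0048]
ee_rot: [0.104, 0.597, 0.791, 0.084]
contact_force: [-2.2, 4.4, 7.0]
width: 0.0003
[-0.0033 -0.069   0.0414] [-2.19030348  4.43706327  6.97114369] 4.87
side7 carriage y [-0.1138 -0.0924 -0.025 ]
scene7 carriage y [-0.1115 -0.0919 -0.0255]
```

```bash
python3 -m creep '{"slide":[[0.004,-0.013,0],[0.008,-0.026,0],[0.008,-0.026,0],[0.008,-0.026,0]],"twist":[[0,0,0],[0,0,0],[0,0,0],[0,0,0]],"fingers":[-1,-1,-1,-1]}'; python3 - <<'E'
from pose import *
s=telemetry.get_state(); print(guide(s['position'],s['ee_rot']).round(4),s['contact_force'],(s['contact_force']@ey).round(2))
E
```

```text
clock: 7.15
position: [0.4978, -0.0568, 0.0047]
ee_rot: [0.104, 0.597, 0.791, 0.084]
contact_force: [-2.2, 5.7, 7.9]
width: 0.0005
[-0.0034 -0.0728  0.0414] [-2.2406541   5.65503739  7.85888843] 6.06
```

```bash
python3 -m creep '{"slide":[[0.004,-0.013,0],[0.008,-0.026,0],[0.008,-0.026,0],[0.008,-0.026,0]],"twist":[[0,0,0],[0,0,0],[0,0,0],[0,0,0]],"fingers":[-1,-1,-1,-1]}'; python3 - <<'E'
from pose import *
s=telemetry.get_state(); print(guide(s['position'],s['ee_rot']).round(4),s['contact_force'],(s['contact_force']@ey).round(2))
grab('side','side8'); grab('scene','scene8'); grab('wrist','wrist8')
for n in ('side8','scene8'):
    d=load(n); W=world(d); q=W-pc; g=np.stack([q@ex,q@ey,W[...,2]],-1)
    H,S,V=[cv2.cvtColor(d['img'],cv2.COLOR_BGR2HSV)[...,i].astype(int) for i in range(3)]
    b=(d['depth']>0)&(H>100)&(H<130)&(S>120)&(np.abs(g[...,1])<.13)&(g[...,0]>.045)&(g[...,0]<.12)&(g[...,2]>.01)&(g[...,2]<.04)
    print(n,'carriage y',np.percentile(g[b][:,1],[1,50,99]).round(4))
a=[cv2.resize(load(n)['img'][y:y+120,190:320],None,fx=3,fy=3,interpolation=cv2.INTER_CUBIC) for n,y in (('side8',145),('scene8',135))]
cv2.imwrite('pics/c8.png',np.hstack(a))
E
```

```text
clock: 7.55
position: [0.4981, -0.0585, 0.0046]
ee_rot: [0.103, 0.597, 0.791, 0.085]
contact_force: [-1.5, 14.7, 9.6]
width: 0.0002
[-0.0036 -0.0747  0.0413] [-1.53402113 14.70536655  9.63279286] 14.54
side8 carriage y [-0.1172 -0.0898 -0.0316]
scene8 carriage y [-0.1134 -0.094  -0.0294]
```

View pics/c8.png

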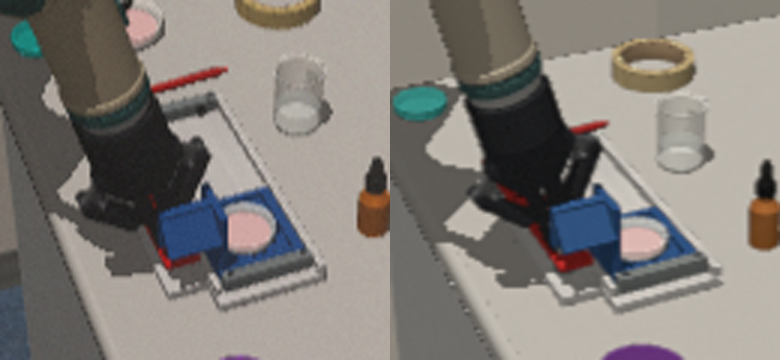

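View pics/wrist8.png

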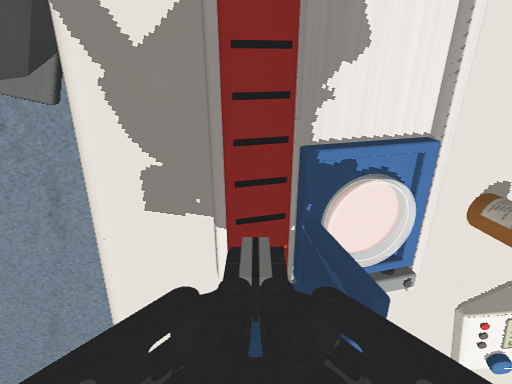

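The carriage is against the grey end stop, and the push force jumped to 14.5 N with the motion stalling. I'll nudge a little further to confirm it is hard home.

```bash
python3 -m creep '{"slide":[[0.004,-0.013,0.003],[0.004,-0.013,0.003],[0.004,-0.013,0.003]],"twist":[[0,0,0],[0,0,0],[0,0,0]],"fingers":[-1,-1,-1]}'; python3 - <<'E'
from pose import *
s=telemetry.get_state(); print(guide(s['position'],s['ee_rot']).round(4),s['contact_force'],(s['contact_force']@ey).round(2))
d=load('wrist8'); W=world(d); q=W-pc; g=np.stack([q@ex,q@ey,W[...,2]],-1)
H,S,V=[cv2.cvtColor(d['img'],cv2.COLOR_BGR2HSV)[...,i].astype(int) for i in range(3)]
b=(d['depth']>0)&(H>100)&(H<130)&(S>120)&(g[...,0]>.06)&(g[...,0]<.1)&(g[...,2]>.022)&(g[...,2]<.04)
print('carriage +y edge (wrist)',np.percentile(g[b][:,1],[50,95,99,100]).round(4), 'min',g[b][:,1].min())
d=load('wrist5'); W=world(d); q=W-pc; g5=np.stack([q@ex,q@ey,W[...,2]],-1)
H,S,V=[cv2.cvtColor(d['img'],cv2.COLOR_BGR2HSV)[...,i].astype(int) for i in range(3)]
m=(d['depth']>0)&(S<70)&(g5[...,0]>.05)&(g5[...,0]<.09)&(g5[...,1]>.1)&(g5[...,1]<.19)
k=g5[m]
for a in np.arange(.1,.19,.004):
    z=k[(k[:,1]>a)&(k[:,1]<a+.004)]
    if len(z): print(round(a,3),np.median(z[:,2]).round(4),end='; ')
d=load('wrist2'); W=world(d); q=W-pc; g=np.stack([q@ex,q@ey,W[...,2]],-1)
H,S,V=[cv2.cvtColor(d['img'],cv2.COLOR_BGR2HSV)[...,i].astype(int) for i in range(3)]
b=(d['depth']>0)&(H>100)&(H<130)&(S>120)&(g[...,0]>.06)&(g[...,0]<.1)&(g[...,2]>.022)&(g[...,2]<.04)
print('\ninitial carriage y (wrist)',np.percentile(g[b][:,1],[0,1,50,99,100]).round(4))
E
```

```text
clock: 8.0
position: [0.4979, -0.0585, 0.0047]
ee_rot: [0.101, 0.597, 0.791, 0.086]
contact_force: [0.8, 22.6, 8.7]
width: -0.0
[-0.0037 -0.0748  0.0413] [ 0.81496227 22.61287235  8.71906296] 21.46
carriage +y edge (wrist) [-0.029  -0.0252 -0.025  -0.0248] min -0.11478988465431247
0.1 0.0125; 0.104 0.0126; 0.108 0.0303; 0.112 0.0306; 0.116 0.0303; 0.12 0.0125; 0.124 0.0126; 0.128 0.0113; 0.132 0.0006; 0.136 0.0006; 0.14 0.0006; 0.144 0.0004; 
initial carriage y (wrist) [0.013  0.0134 0.0959 0.1021 0.1022]
```

The finger stayed put while the force rose to 21 N, so it is a hard stop. The finger leans slightly under the lug edge, so I'll back off about 7 mm along +y with the paddle still pressed, then measure before letting go.

```bash
python3 -m creep '{"slide":[[-0.008,0.027,0],[-0.015,0.05,0],[-0.023,0.077,0],[-0.023,0.077,0]],"twist":[[0,0,0],[0,0,0],[0,0,0],[0,0,0]],"fingers":[-1,-1,-1,-1]}'; python3 - <<'E'
from pose import *
s=telemetry.get_state(); print(guide(s['position'],s['ee_rot']).round(4),s['contact_force'],(s['contact_force']@ey).round(2))
grab('side','side9'); grab('scene','scene9');d=grab('wrist','wrist9')
a=[cv2.resize(load(n)['img'][y:y+60,235:305],None,fx=5.5,fy=5.5,interpolation=cv2.INTER_CUBIC) for n,y in (('side9',190),('scene9',185))]
cv2.imwrite('pics/c9.png',np.hstack(a))
W=world(d); q=W-pc; g=np.stack([q@ex,q@ey,W[...,2]],-1)
H,S,V=[cv2.cvtColor(d['img'],cv2.COLOR_BGR2HSV)[...,i].astype(int) for i in range(3)]
b=(d['depth']>0)&(H>100)&(H<130)&(S>120)&(g[...,0]>.06)&(g[...,0]<.1)&(g[...,2]>.022)&(g[...,2]<.04)
print('carriage y (wrist)',np.percentile(g[b][:,1],[0,1,50,99,100]).round(4))
E
```

```text
clock: 8.4
position: [0.4995, -0.0535, 0.0066]
ee_rot: [0.108, 0.596, 0.791, 0.084]
contact_force: [-1.1, -3.1, 7.3]
width: -0.0
[-0.0011 -0.0699  0.0432] [-1.0657042  -3.1422321   7.27757939] -2.71
carriage y (wrist) [-0.1148 -0.1137 -0.029  -0.0249 -0.0247]
```

View pics/c9.png

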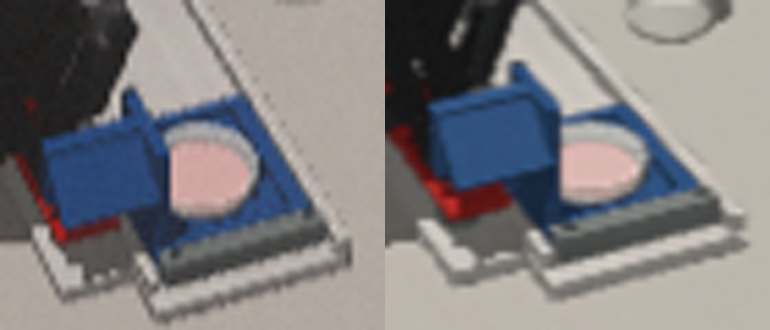

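View pics/wrist9.png

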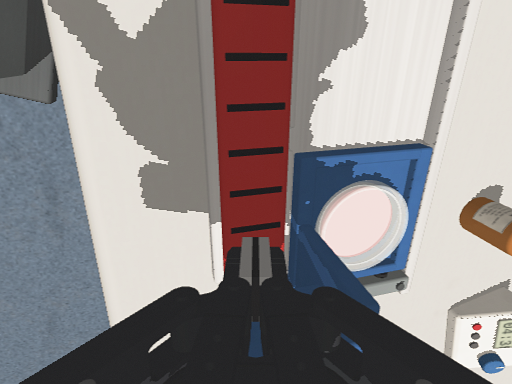

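The carriage's front edge is flush with the end stop in both views and did not rebound. I'll back off a touch more and release the paddle vertically.

```bash
python3 -m creep '{"slide":[[-0.006,0.019,0],[-0.006,0.019,0],[-0.006,0.019,0.03],[-0.006,0.019,0.06],[-0.006,0.019,0.1],[-0.006,0.019,0.2],[-0.006,0.019,0.4],[-0.006,0.019,0.6],[-0.006,0.019,0.8],[-0.006,0.019,0.8]],"twist":[[0,0,0],[0,0,0],[0,0,0],[0,0,0],[0,0,0],[0,0,0],[0,0,0],[0,0,0],[0,0,0],[0,0,0]],"fingers":[-1,-1,-1,-1,-1,-1,-1,-1,-1,-1]}'; python3 -m creep '{"slide":[[-0.1,0.3,0.3],[-0.1,0.5,0.6],[-0.1,0.8,0.6],[-0.1,0.8,0.6]],"twist":[[0,0,0],[0,0,0],[0,0,0],[0,0,0]],"fingers":[-1,-1,-1,-1]}'; python3 - <<'E'
from pose import *
s=telemetry.get_state(); print(guide(s['position'],s['ee_rot']).round(4),s['contact_force'])
grab('side','side10'); grab('scene','scene10');grab('wrist','wrist10')
for n in ('side10','scene10','wrist10'):
    d=load(n); W=world(d); q=W-pc; g=np.stack([q@ex,q@ey,W[...,2]],-1)
    H,S,V=[cv2.cvtColor(d['img'],cv2.COLOR_BGR2HSV)[...,i].astype(int) for i in range(3)]
    b=(d['depth']>0)&(H>100)&(H<130)&(S>120)&(np.abs(g[...,1])<.13)&(g[...,0]>.05)&(g[...,0]<.11)&(g[...,2]>.02)&(g[...,2]<.04)
    red=(d['depth']>0)&((H<6)|(H>172))&(S>150)&(np.abs(g[...,0])<.018)&(np.abs(g[...,1])<.12)
    print(n,'carriage y',np.percentile(g[b][:,1],[1,50,99]).round(4),'red z',np.percentile(g[red][:,2],[5,50,95]).round(4))
a=[cv2.resize(load(n)['img'][y:y+120,190:320],None,fx=3,fy=3,interpolation=cv2.INTER_CUBIC) for n,y in (('side10',145),('scene10',135))]
cv2.imwrite('pics/c10.png',np.hstack(a))
E
```

```text
clock: 9.55
position: [0.4981, -0.05, 0.1286]
ee_rot: [0.108, 0.596, 0.791, 0.085]
contact_force: [1.3, 0.1, 0.4]
width: -0.0
clock: 9.95
position: [0.4804, 0.0747, 0.2161]
ee_rot: [0.105, 0.594, 0.793, 0.085]
contact_force: [0.5, -0.8, -0.0]
width: 0.0001
[0.0169 0.0582 0.2527] [ 0.50030548 -0.82041469 -0.03824584]
side10 carriage y [-0.1184 -0.0934 -0.0305] red z [0.0455 0.0494 0.0529]
scene10 carriage y [-0.114  -0.0881 -0.0298] red z [0.0464 0.0497 0.0523]
wrist10 carriage y [-0.097  -0.0351 -0.0246] red z [0.0492 0.0505 0.0517]
```

View pics/c10.png

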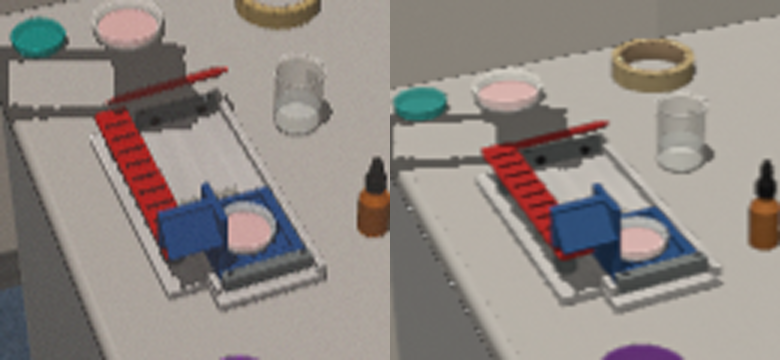

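View pics/wrist10.png

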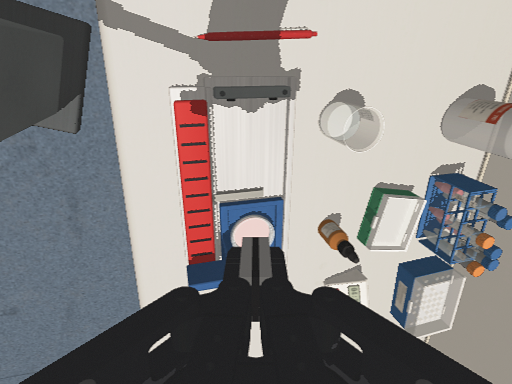

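Paddle top reads 50 mm, so it is fully up. The steel catch is raised behind the carriage, and the dish, beaker, bottle and pen are undisturbed. One last check is the carriage position relative to the blade and both end stops in a single wrist frame.

```bash
python3 - <<'E'
from pose import *
d=load('wrist10'); W=world(d); q=W-pc; g=np.stack([q@ex,q@ey,W[...,2]],-1)
H,S,V=[cv2.cvtColor(d['img'],cv2.COLOR_BGR2HSV)[...,i].astype(int) for i in range(3)]
m=(d['depth']>0)&(g[...,0]>.05)&(g[...,0]<.08)&(g[...,1]>-.06)&(g[...,1]<.15)&(g[...,2]<.06)
k=g[m];s=S[m];h=H[m]
for a in list(np.arange(-.034,.012,.002))+list(np.arange(.1,.13,.002)):
    i=(k[:,1]>=a)&(k[:,1]<a+.002)
    if i.sum(): print('%.3f z %.4f..%.4f S%d'%(a,np.percentile(k[i,2],5),np.percentile(k[i,2],95),np.median(s[i])),end='; ')
# pin side: zoom
cv2.imwrite('pics/w10z.png',cv2.resize(d['img'][180:230,170:300],None,fx=6,fy=6,interpolation=cv2.INTER_CUBIC))
# full stops in wrist1 (same frame): -y stop
d=load('wrist2'); W=world(d); q=W-pc; g=np.stack([q@ex,q@ey,W[...,2]],-1)
m=(d['depth']>0)&(g[...,0]>.05)&(g[...,0]<.1)&(np.abs(g[...,1])<.16)&(g[...,2]<.06); k=g[m]
print('\nwrist2:')
for a in list(np.arange(-.14,-.1,.002))+list(np.arange(-.03,.0,.002))+list(np.arange(.1,.13,.002)):
    i=(k[:,1]>=a)&(k[:,1]<a+.002)
    if i.sum(): print('%.3f z %.4f'%(a,np.median(k[i,2])),end='; ')
E
```

```text
-0.034 z 0.0240..0.0240 S145; -0.032 z 0.0242..0.0264 S146; -0.030 z 0.0245..0.0263 S147; -0.028 z 0.0118..0.0269 S146; -0.026 z 0.0123..0.0258 S133; -0.024 z 0.0126..0.0147 S19; -0.020 z 0.0198..0.0215 S22; -0.018 z 0.0198..0.0222 S22; -0.016 z 0.0201..0.0219 S21; -0.014 z 0.0192..0.0214 S22; -0.012 z 0.0124..0.0219 S21; -0.010 z 0.0117..0.0204 S17; -0.008 z 0.0116..0.0135 S10; -0.006 z 0.0112..0.0133 S10; -0.004 z 0.0118..0.0136 S10; -0.002 z 0.0119..0.0137 S10; 0.000 z 0.0117..0.0135 S10; 0.002 z 0.0111..0.0138 S10; 0.004 z 0.0117..0.0139 S10; 0.006 z 0.0114..0.0138 S10; 0.008 z 0.0114..0.0138 S10; 0.010 z 0.0112..0.0134 S10; 0.100 z 0.0114..0.0139 S16; 0.102 z 0.0116..0.0136 S16; 0.104 z 0.0115..0.0163 S16; 0.106 z 0.0248..0.0288 S8; 0.108 z 0.0289..0.0313 S7; 0.110 z 0.0293..0.0320 S6; 0.112 z 0.0297..0.0320 S6; 0.114 z 0.0297..0.0316 S6; 0.116 z 0.0297..0.0318 S6; 0.118 z 0.0173..0.0309 S6; 0.120 z 0.0116..0.0140 S16; 0.122 z 0.0116..0.0140 S15; 0.124 z 0.0113..0.0139 S16; 0.126 z 0.0114..0.0135 S16; 0.128 z 0.0050..0.0136 S16; 
wrist2:
-0.130 z 0.0300; -0.128 z 0.0303; -0.126 z 0.0304; -0.124 z 0.0307; -0.122 z 0.0304; -0.120 z 0.0243; -0.118 z 0.0193; -0.116 z 0.0132; -0.114 z 0.0127; -0.112 z 0.0125; -0.110 z 0.0127; -0.108 z 0.0126; -0.106 z 0.0123; -0.104 z 0.0123; -0.102 z 0.0125; -0.100 z 0.0126; -0.030 z 0.0127; -0.028 z 0.0124; -0.026 z 0.0126; -0.024 z 0.0129; -0.022 z 0.0129; -0.020 z 0.0203; -0.018 z 0.0206; -0.016 z 0.0205; -0.014 z 0.0208; -0.012 z 0.0177; -0.010 z 0.0127; -0.008 z 0.0124; -0.006 z 0.0124; -0.004 z 0.0126; -0.002 z 0.0124; 0.100 z 0.0254; 0.102 z 0.0128; 0.104 z 0.0126; 0.106 z 0.0133; 0.108 z 0.0301; 0.110 z 0.0305; 0.112 z 0.0305; 0.114 z 0.0306; 0.116 z 0.0306; 0.118 z 0.0298; 0.120 z 0.0124; 0.122 z 0.0126; 0.124 z 0.0125; 0.126 z 0.0126; 0.128 z 0.0119;
```

View pics/w10z.png

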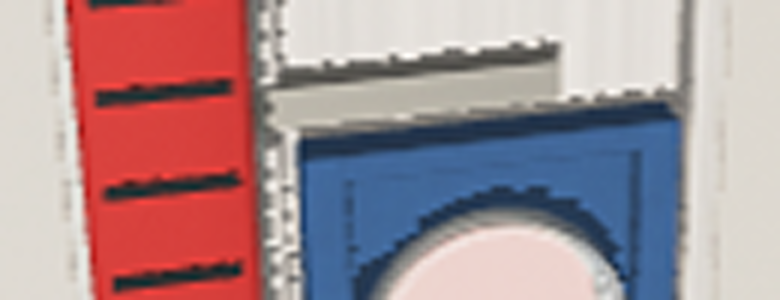

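Home position is consistent. Blocked at 0.025 and freed at 0.125 means carriage plus blade is 100 mm, so a fully home carriage should leave about 5 mm behind the blade. I measure about 4.7 mm, and a hard stop was felt at 21 N. Handing in.

```bash
python3 - <<'E'
from h import *
s=telemetry.get_state(); print(s['clock'],s['contact_force'].round(2),np.abs(s['qd']).max())
print(order.sign_off())
E
```

```text
10.1 [-0.39 -0.46  0.28] 0.04072479279227985
the job is handed in; nothing more can be done
None
```

The carriage is home against the far end stop and locked by the catch. The job was handed in at about 10 s on the robot's clock. I held the red paddle down with the closed fingertips and slid them along it, pushing the lug until the carriage met the stop. Then I backed off about 7 mm, lifted straight up to release the paddle, and moved clear.

**Last checks**
- **Home:** at the stop the finger stayed put while the push force rose from 14.5 to 21 N. The carriage's front edge is flush with the stop in both views, and it did not rebound.
- **Locked:** the paddle top reads 49–50 mm in all three cameras, so it is fully up. The catch blade stands raised about 4.7 mm behind the carriage, where about 5 mm is expected.
- **Surroundings:** the dish is still in its recess, and the bottle, beaker and pen look undisturbed in the pictures. The gripper touches nothing (force under 1 N).

**What disagreed**
- **Fingertips:** all three cameras show them ending about 37 mm short of the reported tool point. I worked from the cameras, and the force on first contact with the paddle agreed.
- **Clearance:** because of that I leaned the tool 15° towards the robot so the knuckles cleared the plate beside the lug.
- **Positions along the guide:** wrist and room cameras differ by up to about 5 mm. Wrist images alone give about 127 mm of carriage travel, plus wherever it started. My claim that it is fully home rests on the hard stop and the gap behind the blade.

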